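# Shut the draught shield and tare the jeweller's balance

## Robot

A 6-joint arm with a two-finger parallel gripper is mounted at the origin on the work surface. World frame = base frame: x ahead of the robot, y to its left, z up, the work surface at z = 0. Lengths are in mm, angles in rad, forces in N, time in s.
With the tool pointing down it reaches from about 300 to 775 mm from the base axis. Payload 14.6 kg.
Tool frame: the origin (TCP) lies at the very end of the fingers, on their centre line; the grasp point (between the pads) lies 19 mm behind it; z points along the fingers, y is the line along which they close (so a half turn about z gives the same grasp; the last joint's range is limited). The gripper opens to 94 mm and grips with 3 to 60 N. Pads are 16 mm wide; open, the fingers measure 119 mm over their backs; the gripper's body (75 mm by 177 mm) begins 78 mm behind the grasp point.
Start: joints at [1.063, 0.3, 1.521, -0, 1.321, -0.067], TCP at [234.661, 497.417, 205.446] pointing down, gripper open.
Joint ranges: [-3.03, 3.03], [-0.79, 2.21], [0.23, 2.52], [-1.04, 4.18], [0, 3.07], [-2.55, 2.55]. Speed limits (rad/s): [2.22, 2.22, 2.57, 3.14, 3.14, 3.14].

## Interface

Orientations are given as [roll, pitch, yaw] about the fixed x, y, z axes, in that order (R = Rz(yaw) Ry(pitch) Rx(roll)).
In Python, from cell import manip, camera, get_calibration gives the robot as it stands.
- The arm moves only by the tool arm_command, never from a script. Its argument "targets" is a list of rows, each an object of numbers: "hand": the opening, from -1 (shut) to 1 (fully open), so that 0 is half open; "x", "y", "z": the shift along the tool's x, y, z in m; "yaw": the turn about the tool's z in rad. In form: [{"hand": .., "x": .., "y": .., "z": .., "yaw": ..}, ...]. A call has 1 to 10 rows; each row shifts and turns the commanded pose from where the row before left it, along the tool's axes as they then stand; what a row does not reach is not made up. A row lasts 1/10 s, in which the tool goes at most 50 mm and 8.59 degrees, less where a joint would pass 70% of its speed; a pose out of reach is approached as far as the arm can. A call is refused whole if a number of a shift passes 0.05 or a number of a turn 0.15, either way. A call with a gripper value outside its range is refused whole. The fingers move at their own pace and stop on an object; "newtons" is the grip in N (left out, the last holds). Time passes only in rows, so rows that do not move let the fingers close. It gives the time, the measured TCP pose, the force, the opening and the grip force at its end, in the units of the state.
- manip.read_state(): the state, without advancing time (a new reading comes with each control period).
- camera(name): name is "scene" or "side" or "wrist"; returns the picture (400x640x3 uint8, red, green, blue); there is no depth.
- get_calibration(name): a dict with "K" (3x3 intrinsics, pixels), "cam_to_world" (4x4, takes a point from camera to world coordinates). Camera axes: x right, y up, looking along -z (the intrinsics and any distortion apply to the point x, -y, -z); pixel columns grow to the right and rows downward; lengths in mm; the calibration is good to about 2 mm. A picture is of the moment at which its call begins: read the wrist's pose just before it. get_calibration takes no time and is no camera call; for the wrist camera it gives the pose at the moment of the call.
- manip.sign_off(): hands the job in; it is judged then, once.
The state is a dict: "clock": time; "joints": joint angles; "qd": joint speeds; "effort": joint torques, N m; "eef_pos": TCP position; "eef_rot": TCP orientation; "wrist_force": force on the tool from outside, world axes, zero at the start; "moment": the same for the moment, N m; "finger_gap": finger opening in mm; "finger_force": force on a finger pad.
Only numpy, scipy, OpenCV 4.12 (cv2) and the standard library are available. Lean on these libraries where they do the work, as an engineer would, in place of code of your own. Each camera call takes 0.05 s, during which the arm holds its last target. There are 200 camera calls.

## Task

The steel weighing dish is on the pan and the jeweller's balance is to be tared: with your fingertips, gently push the open top door and the open right-hand door of its glass draught shield fully shut, and only then press the wide tare key all the way down and let it go. Push the doors by their finger grips without gripping or pinching them, leave the left-hand door shut, press no other key, and leave the dish and everything else on the table where it is.

Things in the scene. Friction and masses are not known exactly. Their poses are not given: they have to be found in the camera images.
- balance: White electronic jeweller's balance, heavy, does not shift; 340 mm (x) by 210 mm (y). Origin: centre of its underside. +x to its back, -x to its front (towards the robot), +y to its left-hand side. Its front 130 mm is a panel rising 13 degrees to the back, from 40 to 70 mm above the table, with a display and, in front of that, a row of keys.
- shield_top (a point): Centre of the top of the clear glass draught shield on the rear of the balance, 220 mm above the table. The shield is 197 mm (x) by 196 mm (y). Top, left and right are sliding glass doors; each slides to the back (+x) to open, its pane then standing out behind the shield by as much, and to the front (-x) to shut. Front and back panes are fixed.
- right_door_grip (a point): Centre of the finger grip of the right-hand (-y) glass door: an upright black bar on the outside of the door's FRONT edge, 12 mm (x) by 20 mm (y) by 70 mm (z), centre 165 mm above the table. It stands 16 mm out beyond the side tracks of the shield, whose top is 220 mm above the table. x axis = opening direction, to the back of the balance.
- right_door (a joint): How far the right-hand (-y) door stands open, m: 0 = fully shut against its stop, 0.11 = fully open. It slides along the balance's x with about 1.5 N of friction and stays where it is left.
- top_door_grip (a point): Centre of the finger grip of the top glass door: a black bar lying across the door's FRONT edge, 12 mm (x) by 60 mm (y) by 20 mm (z), centre 228 mm and top 238 mm above the table. The pane behind it is 218 mm above the table, the tracks left and right of the pane 220 mm. x axis = opening direction, to the back of the balance.
- top_door (a joint): How far the top door stands open, m: 0 = fully shut against its stop, 0.11 = fully open. It slides along the balance's x with about 1.5 N of friction and stays where it is left.
- left_door_grip (a point): Centre of the finger grip of the left-hand (+y) glass door: an upright black bar on the outside of the door's FRONT edge, 12 mm (x) by 20 mm (y) by 70 mm (z), centre 165 mm above the table. It stands 16 mm out beyond the side tracks of the shield, whose top is 220 mm above the table. x axis = opening direction, to the back of the balance.
- left_door (a joint): How far the left-hand (+y) door stands open, m: 0 = fully shut, as at the start.
- tare_key_top (a point): Centre of the top of the wide tare key, grey, the only long key: 24 mm (x) by 60 mm (y), at the right-hand end of the key row; its top stands 9 mm above the sloped panel and tilts with it (13 degrees, the edge towards the shield is higher). z axis = normal to the panel.
- tare_key (a joint): How far the tare key is pressed, m, along the normal of the panel: 0 = up, 0.004 = all the way down, which takes about 4 N; a spring lifts it again.
- pan (a point): Centre of the upper face of the round steel weighing pan (diameter 90 mm) inside the shield, 86 mm above the table.
- weighing_dish: Small open steel dish, 72 mm across the rim, 20 mm high, 35 g, standing on the pan inside the shield. Origin: centre of its underside.
- spare_dish: Open steel dish like it on the table to the right of the balance, 90 mm across, 24 mm high. Origin: centre of its underside.
- ring_box: Shut dark wooden ring box, 52 by 58 by 44 mm, on the table to the right of the balance. Origin: centre of its underside.
- loupe: Small jeweller's loupe, about 60 by 22 by 24 mm, on the table to the right of the balance. Origin: underside, below the lens.
- cal_weight: Brass calibration weight with a knob, 30 mm across, 49 mm high, on the table to the left of the balance. Origin: centre of its underside.
- tweezers: Steel tweezers lying flat, 145 mm long, on the table to the left of the balance. Origin: near the middle, underside.
- pump_bottle: Yellow pump bottle, 60 mm across, 171 mm high, on the table at the side. Origin: centre of its underside.
- mouse: Black computer mouse, 105 by 60 by 29 mm, on the table at the side. Origin: centre of its underside.
- small_key0 (a joint): How far a small round grey key is pressed, m: 0 = up, 0.004 = down. 16 mm across, nearest the tare key, in the middle of the row, its centre 72 mm to the left (+y) of the tare key's centre; its top stands 7 mm above the panel. Not to be pressed.
- small_key1 (a joint): How far a small round grey key is pressed, m: 0 = up, 0.004 = down. 16 mm across, second from the left, its centre 102 mm to the left (+y) of the tare key's centre; its top stands 7 mm above the panel. Not to be pressed.
- small_key2 (a joint): How far a small round grey key is pressed, m: 0 = up, 0.004 = down. 16 mm across, at the left-hand end of the row, its centre 132 mm to the left (+y) of the tare key's centre; its top stands 7 mm above the panel. Not to be pressed.

How it is judged (in metres and radians):
On the way, in this order (a step that is already met when the one before it is completed fails the run):
1. the top door and the right-hand door are both fully shut (value of joint each of top_door, right_door below 0.003 m), for 0.2 s.
2. the tare key is pressed all the way down by the fingers (value of joint tare_key above 0.003 m and contact force between the fingers and balance above 0.5 N), for 0.05 s.
At the end, for the whole second after the job is handed in: All three doors of the draught shield are within 3 mm of fully shut, the tare key has been pressed down (at least 3 of its 4 mm) after that and has come up again, and the dish stands on the pan (all of step 1 and value of joint left_door below 0.003 m and value of joint tare_key below 0.001 m and distance between weighing_dish and pan below 0.02 m and angle between weighing_dish's own z axis and vertical below 0.1 rad and linear speed of weighing_dish below 0.01 m/s); the robot touches nothing.
It fails at once if the tare key is pressed (2 mm) while the top or right-hand door is still more than 5 mm open (value of joint tare_key above 0.002 m and value of joint any of top_door, right_door above 0.005 m).
It fails at once if another key is pressed (2 mm), or the left-hand door is opened by more than 5 mm (value of joint any of small_key0, small_key1, small_key2 above 0.002 m or value of joint left_door above 0.005 m).
It fails at once if a door's finger grip is taken between the fingers instead of pushed ((x of the grasp point in the frame of right_door_grip between -0.008 and 0.008 m and y of the grasp point in the frame of right_door_grip between -0.02 and 0.02 m and z of the grasp point in the frame of right_door_grip below 0.045 m and contact force between the fingers and balance above 1 N) or (x of the grasp point in the frame of top_door_grip between -0.008 and 0.008 m and y of the grasp point in the frame of top_door_grip between -0.035 and 0.035 m and z of the grasp point in the frame of top_door_grip below 0.02 m and contact force between the fingers and balance above 1 N) or (x of the grasp point in the frame of left_door_grip between -0.008 and 0.008 m and y of the grasp point in the frame of left_door_grip between -0.02 and 0.02 m and z of the grasp point in the frame of left_door_grip below 0.045 m and contact force between the fingers and balance above 1 N)).
It fails at once if a door is slammed (faster than 0.4 m/s), or the balance is pushed roughly (over 40 N) (velocity of joint any of top_door, right_door below -0.4 m/s or contact force between any of the fingers, the arm and balance above 40 N).
It fails at once if the dish is shifted on the pan by more than 10 mm, or another thing on the table is lifted, carried or shifted by more than 15 mm (distance of weighing_dish from where it was at the start of the episode above 0.01 m or distance of any of spare_dish, ring_box, cal_weight, tweezers, loupe, pump_bottle, mouse from where it was at the start of the episode above 0.015 m).
It also fails if it takes over 51 s, if anything falls off the work surface, if the arm or the gripper's body presses on something with over 40 N, if the wrist force passes 120 N, or if a joint passes its speed limit or range.

## Working session

There is one attempt and no reset: what is moved stays moved. The work goes in short steps, Python scripts to look and compute and a tool call to move; the robot and the scene stay as the last step left them, time stands still between calls to the robot, and variables do not carry over. Pictures are saved under pics/ and viewed, at most 10 in all, crops included, and the job is handed in when it is done.

Besides the shell and the picture viewer there is one more tool, called after "Emit:" by a JSON object that holds its "op" and its "data", one argument or row to a line. arm_command: Moves the arm, as the interface text tells. Its arguments: {"type":"object","properties":{"targets":{"type":"array"},"newtons":{"type":"number"}},"required":["targets"]}

```bash
mkdir -p pics; python3 - <<'E'
from cell import manip,camera,get_calibration
import cv2,numpy as np
for n in("scene","side"):
    cv2.imwrite(f"pics/{n}0.png",camera(n)[:,:,::-1])
    c=get_calibration(n);print(n,np.round(c["K"],1).tolist(),np.round(c["cam_to_world"],3).tolist(),[k for k in c])
s=manip.read_state();print(s)
E
```

```text
scene [[490.1, 0.0, 320.4], [0.0, 490.1, 197.2], [0.0, 0.0, 1.0]] [[0.983, 0.143, -0.114, 393.522], [-0.183, 0.745, -0.641, -977.166], [-0.007, 0.651, 0.759, 1345.311], [0.0, 0.0, 0.0, 1.0]] ['K', 'cam_to_world']
side [[484.1, 0.0, 321.2], [0.0, 484.1, 206.1], [0.0, 0.0, 1.0]] [[-0.929, 0.265, -0.259, 155.23], [-0.37, -0.695, 0.616, 946.706], [-0.017, 0.668, 0.744, 1262.398], [0.0, 0.0, 0.0, 1.0]] ['K', 'cam_to_world']
{'clock': 0.1, 'joints': array([ 1.06339343e+00,  3.00388728e-01,  1.52148706e+00, -1.04767200e-05,
        1.32074132e+00, -6.66400515e-02]), 'qd': array([-0.00141185, -0.00232954, -0.00214885,  0.00183589,  0.00022239,
       -0.000805  ]), 'effort': array([-1.03635586e-03, -5.32646120e+01, -3.53280616e+01,  7.08185602e-02,
        2.34818982e-02, -7.07554045e-05]), 'eef_pos': array([234.55752619, 497.21808363, 204.97129817]), 'eef_rot': array([-3.14056980e+00, -5.80931734e-05,  2.70083238e+00]), 'wrist_force': array([ 0.28631849,  1.14848936, -0.66026443]), 'moment': array([ 0.01773218,  0.01172067, -0.01263039]), 'finger_force': 0.0, 'finger_gap': 93.99384143644903}
```

View pics/scene0.png

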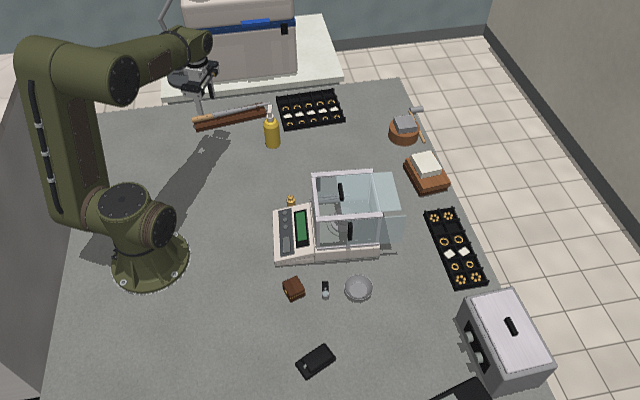

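View pics/side0.png

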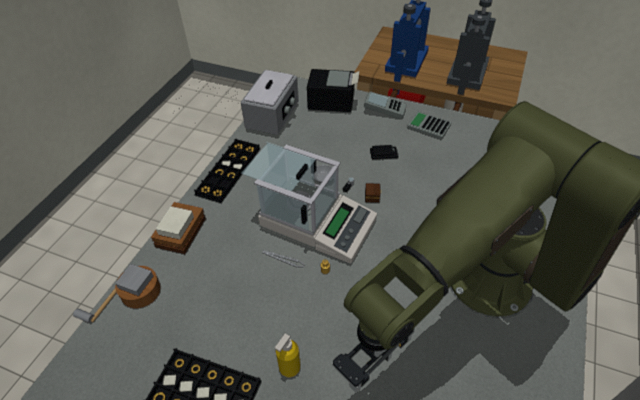

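The scene view shows the balance at about (273–405, 170–265), with the top grip near (340,192) and the right grip near (350,231). The side view shows the balance at about (255–378, 145–262). I'll enlarge both.

```bash
python3 - <<'E'
import cv2
a=cv2.imread("pics/scene0.png")[160:270,260:410];cv2.imwrite("pics/sc.png",cv2.resize(a,None,fx=5.3333,fy=5.3333,interpolation=cv2.INTER_CUBIC))
a=cv2.imread("pics/side0.png")[140:260,230:390];cv2.imwrite("pics/si.png",cv2.resize(a,None,fx=5,fy=5,interpolation=cv2.INTER_CUBIC))
E
```

```text
(no output)
```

View pics/sc.png

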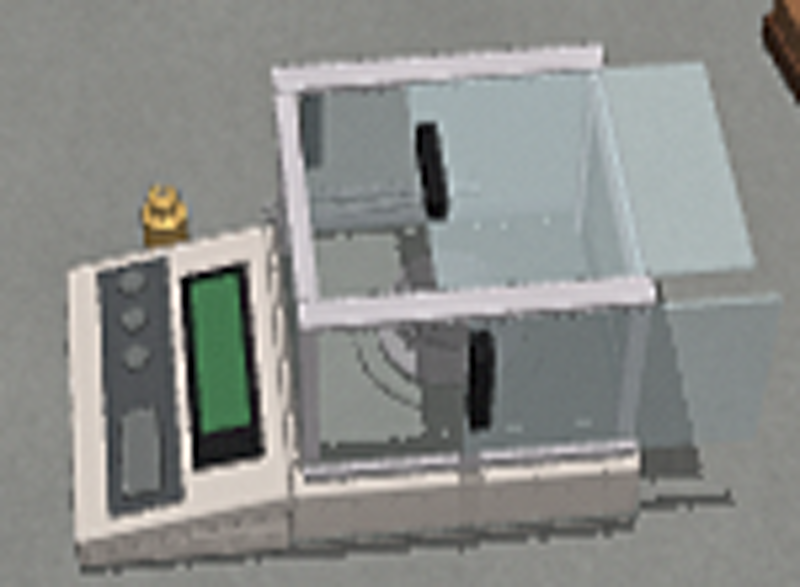

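View pics/si.png

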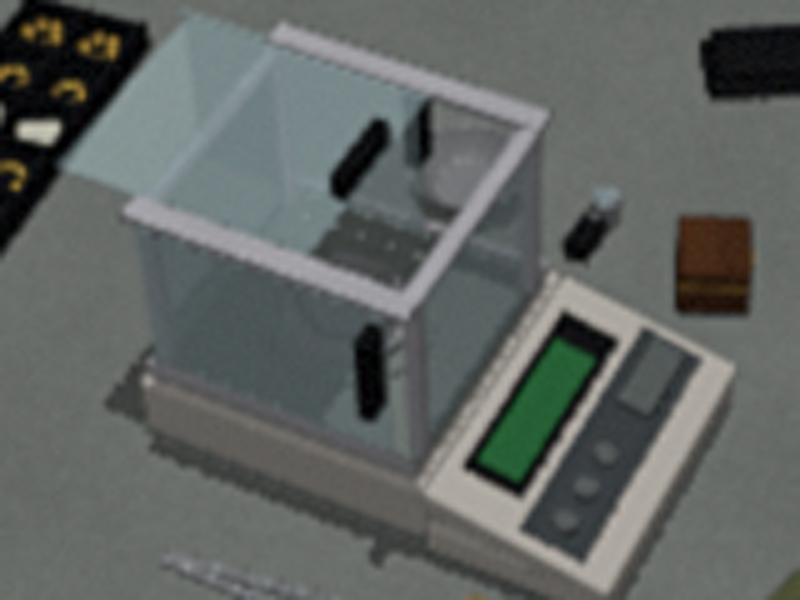

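Scene crop: top grip (432,171), right grip (482,380), tare key (141,450), small keys (131,281), (134,318) and (136,356). Side crop: top grip (360,158), right grip (420,132), left grip (370,372), tare key (653,373). I'll triangulate these and check the heights.

```bash
cat > h.py <<'E'
from cell import manip,camera,get_calibration
import numpy as np,cv2
from scipy.optimize import least_squares
def ray(c,uv):
    K,T=np.array(c["K"]),np.array(c["cam_to_world"])
    d=np.linalg.solve(K,[*uv,1]);d=T[:3,:3]@[d[0],-d[1],-d[2]]
    return T[:3,3],d/np.linalg.norm(d)
def tri(rs):
    A=sum(np.eye(3)-np.outer(d,d) for o,d in rs);b=sum((np.eye(3)-np.outer(d,d))@o for o,d in rs)
    return np.linalg.solve(A,b)
def atz(r,z): o,d=r;return o+d*(z-o[2])/d[2]
E
python3 - <<'E'
from h import *
S,D=get_calibration("scene"),get_calibration("side")
P=dict(FL=((273,72),(405,312),220),BL=((602,48),(128,207),220),FR=((302,300),(548,112),220),BR=((655,282),(278,25),220),top=((432,171),(360,158),230),right=((482,380),(420,132),165),left=((313,130),(370,372),165),tare=((141,450),(653,373),60),k0=((136,356),(607,452),60),k1=((134,318),(587,486),60),k2=((131,281),(567,521),60))
for n,(a,b,z) in P.items():
    ra=ray(S,(260+a[0]/5.3333,160+a[1]/5.3333));rb=ray(D,(230+b[0]/5,140+b[1]/5))
    print(n,np.round(tri([ra,rb])),np.round(atz(ra,z)[:2]),np.round(atz(rb,z)[:2]))
E
```

```text
FL [552.  78. 218.] [552.  76.] [552.  80.]
BL [746.  59. 219.] [748.  59.] [743.  60.]
FR [ 534. -103.  227.] [538. -96.] [ 533. -109.]
BR [ 728. -123.  222.] [ 732. -121.] [ 727. -125.]
top [626. -23. 226.] [626. -26.] [623. -20.]
right [ 632. -125.  158.] [ 634. -129.] [ 625. -117.]
left [576.  82. 158.] [575.  75.] [574.  87.]
tare [442. -64.  57.] [444. -66.] [440. -61.]
k0 [449.   9.  55.] [450.   5.] [446.  13.]
k1 [452.  39.  54.] [453.  35.] [448.  43.]
k2 [454.  69.  53.] [455.  64.] [451.  74.]
```

The heights agree with the given sizes (218–227 for the top, 57 for the key), and the balance yaw is about -0.095. Next I close the fingers, raise the arm and turn to yaw 3.046, so that tool x = -balance x and tool y = +balance y.

Emit:
{"op": "arm_command", "data": {
  "targets": [
    {"hand": -1, "z": -0.04, "yaw": 0.115},
    {"hand": -1, "z": -0.04, "yaw": 0.115},
    {"hand": -1, "z": -0.03, "yaw": 0.115},
    {"hand": -1, "x": -0.03, "y": -0.03},
    {"hand": -1, "x": -0.034, "y": -0.034},
    {"hand": -1, "x": -0.034, "y": -0.034},
    {"hand": -1, "x": -0.034, "y": -0.034},
    {"hand": -1, "x": -0.034, "y": -0.034},
    {"hand": -1, "x": -0.034, "y": -0.034},
    {"hand": -1, "x": -0.034, "y": -0.034}
  ],
  "newtons": 10
}}

```text
schema error: expected keys hand, x, y, z, yaw
```

Emit:
{"op": "arm_command", "data": {
  "targets": [
    {"hand": -1, "x": 0, "y": 0, "z": -0.04, "yaw": 0.115},
    {"hand": -1, "x": 0, "y": 0, "z": -0.04, "yaw": 0.115},
    {"hand": -1, "x": 0, "y": 0, "z": -0.03, "yaw": 0.115},
    {"hand": -1, "x": -0.03, "y": -0.03, "z": 0, "yaw": 0},
    {"hand": -1, "x": -0.034, "y": -0.034, "z": 0, "yaw": 0},
    {"hand": -1, "x": -0.034, "y": -0.034, "z": 0, "yaw": 0},
    {"hand": -1, "x": -0.034, "y": -0.034, "z": 0, "yaw": 0},
    {"hand": -1, "x": -0.034, "y": -0.034, "z": 0, "yaw": 0},
    {"hand": -1, "x": -0.034, "y": -0.034, "z": 0, "yaw": 0},
    {"hand": -1, "x": -0.034, "y": -0.034, "z": 0, "yaw": 0}
  ],
  "newtons": 10
}}

```text
clock: 1.1
eef_pos: [233.8, 164.9, 315.2]
eef_rot: [3.141, 0.0, 2.357]
wrist_force: [1.3, -0.7, 0.1]
finger_gap: 17.4
finger_force: 0.0
```

The tool's +yaw is clockwise in world, so I turn back the other way while moving outward.

Emit:
{"op": "arm_command", "data": {
  "targets": [
    {"hand": -1, "x": -0.027, "y": 0.013, "z": 0, "yaw": -0.138},
    {"hand": -1, "x": -0.027, "y": 0.013, "z": 0, "yaw": -0.138},
    {"hand": -1, "x": -0.027, "y": 0.013, "z": 0, "yaw": -0.138},
    {"hand": -1, "x": -0.027, "y": 0.013, "z": 0, "yaw": -0.138},
    {"hand": -1, "x": -0.027, "y": 0.013, "z": 0, "yaw": -0.138},
    {"hand": -1, "x": 0, "y": 0, "z": 0, "yaw": 0}
  ]
}}

```text
clock: 1.7
eef_pos: [383.1, 157.6, 314.3]
eef_rot: [-3.141, -0.002, 3.05]
wrist_force: [0.2, 0.8, -0.1]
finger_gap: 0.6
finger_force: 0.0
```

Emit:
{"op": "arm_command", "data": {
  "targets": [
    {"hand": -1, "x": -0.037, "y": -0.02, "z": 0, "yaw": 0},
    {"hand": -1, "x": -0.037, "y": -0.02, "z": 0, "yaw": 0},
    {"hand": -1, "x": -0.037, "y": -0.02, "z": 0, "yaw": 0},
    {"hand": -1, "x": -0.037, "y": -0.02, "z": 0, "yaw": 0},
    {"hand": -1, "x": -0.037, "y": -0.02, "z": 0, "yaw": 0},
    {"hand": -1, "x": -0.037, "y": -0.02, "z": 0, "yaw": 0},
    {"hand": -1, "x": -0.037, "y": -0.02, "z": 0, "yaw": 0},
    {"hand": -1, "x": -0.035, "y": -0.017, "z": 0, "yaw": 0},
    {"hand": -1, "x": 0, "y": 0, "z": 0, "yaw": 0},
    {"hand": -1, "x": 0, "y": 0, "z": 0, "yaw": 0}
  ]
}}

```text
clock: 2.7
eef_pos: [658.6, -26.9, 314.5]
eef_rot: [3.141, -0.002, 3.044]
wrist_force: [-0.2, -0.2, 0.1]
finger_gap: 0.5
finger_force: 0.0
```

```bash
python3 - <<'E'
from h import *
c=get_calibration("wrist");cv2.imwrite("pics/w1.png",camera("wrist")[:,:,::-1])
import pickle;pickle.dump(c,open("w1.pkl","wb"));print(np.round(c["K"],1).tolist(),np.round(c["cam_to_world"],3).tolist())
s=manip.read_state();print(s["eef_pos"],s["eef_rot"],s["joints"])
E
```

```text
[[301.3, 0.0, 321.9], [0.0, 301.3, 197.2], [0.0, 0.0, 1.0]] [[0.099, -0.961, -0.258, 583.747], [0.995, 0.095, 0.025, -18.968], [0.0, -0.259, 0.966, 493.596], [0.0, 0.0, 0.0, 1.0]]
[658.27579029 -26.39439184 315.49177006] [ 3.14148897e+00 -4.70129245e-04  3.04509957e+00] [-9.57013693e-02  5.14015870e-01  9.75555346e-01  1.04402181e-04
  1.65249148e+00 -1.56999609e+00]
```

View pics/w1.png

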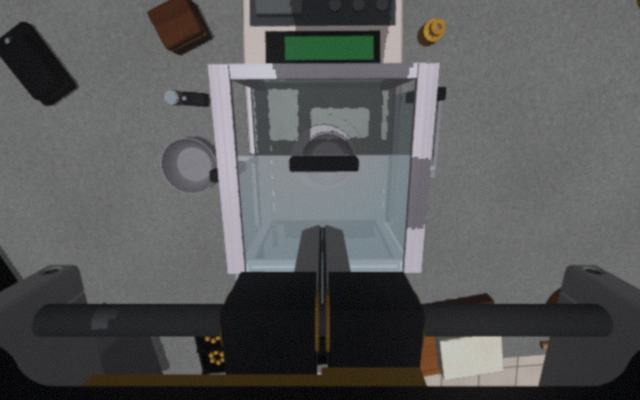

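The wrist view shows the top grip at (324,164), spanning x 290–358 and rows 156–171. The right grip's protruding end is at (214,175), the left grip at (441,94), and the shield's front top edge runs from (209,66) to (438,66).

```bash
python3 - <<'E'
from h import *
import pickle;c=pickle.load(open("w1.pkl","rb"))
R=np.array([[.9955,-.095],[.095,.9955]])
for n,uv,z in [("top",(324,158),238),("topL",(358,158),238),("topR",(290,158),238),("topBack",(324,171),234),("FR",(209,66),220),("FL",(438,66),220),("BR",(230,272),220),("BL",(421,272),220),("rightouter",(210,175),200),("rightback",(214,182),200),("rightfront",(214,169),200),("leftouter",(446,94),200)]:
    p=atz(ray(c,uv),z)[:2];print(n,np.round(p),"tool-from-TCP",np.round([-(p-[658.3,-26.4])@[.9955,-.095],(p-[658.3,-26.4])@[.095,.9955]]))
E
```

```text
top [618. -21.] tool-from-TCP [41.  2.]
topL [621.   8.] tool-from-TCP [41. 31.]
topR [615. -49.] tool-from-TCP [ 41. -27.]
topBack [630. -22.] tool-from-TCP [29.  2.]
FR [ 534. -109.] tool-from-TCP [116. -95.]
FL [553.  82.] tool-from-TCP [115.  98.]
BR [ 725. -126.] tool-from-TCP [-76. -93.]
BL [744.  65.] tool-from-TCP [-77. 100.]
rightouter [ 629. -135.] tool-from-TCP [  19. -111.]
rightback [ 636. -132.] tool-from-TCP [  12. -107.]
rightfront [ 623. -130.] tool-from-TCP [  25. -106.]
leftouter [575.  97.] tool-from-TCP [ 94. 115.]
```

The top grip's back face is 29 mm ahead. I descend 88 mm behind it, then push forward slowly.

Emit:
{"op": "arm_command", "data": {
  "targets": [
    {"hand": -1, "x": 0, "y": 0.002, "z": 0.03, "yaw": 0},
    {"hand": -1, "x": 0, "y": 0, "z": 0.03, "yaw": 0},
    {"hand": -1, "x": 0, "y": 0, "z": 0.02, "yaw": 0},
    {"hand": -1, "x": 0, "y": 0, "z": 0.008, "yaw": 0},
    {"hand": -1, "x": 0, "y": 0, "z": 0, "yaw": 0},
    {"hand": -1, "x": 0.008, "y": 0, "z": 0, "yaw": 0},
    {"hand": -1, "x": 0.008, "y": 0, "z": 0, "yaw": 0},
    {"hand": -1, "x": 0.008, "y": 0, "z": 0, "yaw": 0},
    {"hand": -1, "x": 0.008, "y": 0, "z": 0, "yaw": 0},
    {"hand": -1, "x": 0, "y": 0, "z": 0, "yaw": 0}
  ]
}}

```text
clock: 3.75
eef_pos: [626.4, -21.7, 228.2]
eef_rot: [-3.142, 0.001, 3.046]
wrist_force: [0.0, -0.0, 0.8]
finger_gap: 0.6
finger_force: 0.0
```

Emit:
{"op": "arm_command", "data": {
  "targets": [
    {"hand": -1, "x": 0.008, "y": 0, "z": 0, "yaw": 0},
    {"hand": -1, "x": 0.008, "y": 0, "z": 0, "yaw": 0},
    {"hand": -1, "x": 0.008, "y": 0, "z": 0, "yaw": 0}
  ]
}}

```text
clock: 4.05
eef_pos: [602.7, -19.6, 227.4]
eef_rot: [-3.141, 0.0, 3.046]
wrist_force: [1.3, -1.4, 1.1]
finger_gap: 0.3
finger_force: 0.8
```

```bash
python3 - <<'E'
from h import *
a=camera("wrist")[:,:,::-1];b=camera("scene")[160:280,260:420,::-1]
cv2.imwrite("pics/w2.png",np.hstack([cv2.resize(a[40:340,180:480],(400,400)),cv2.resize(b,(400,400))]))
s=manip.read_state();print(s["eef_pos"],s["wrist_force"])
E
```

```text
[602.42335862 -19.38765453 227.60326743] [ 0.50454842  0.05579439 -0.09151963]
```

View pics/w2.png

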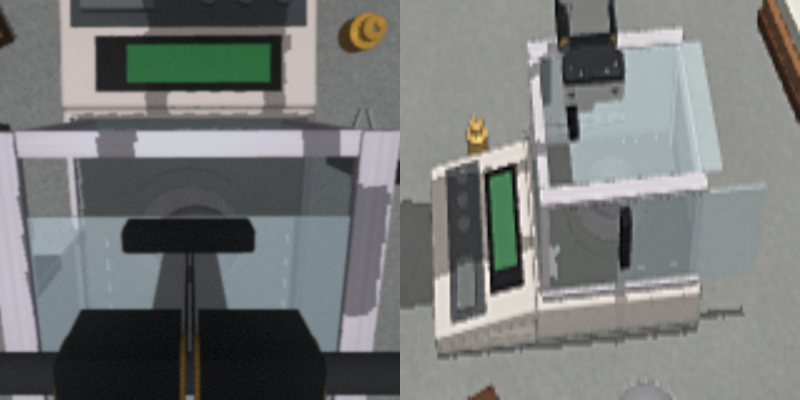

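The fingers are centred behind the top grip and the door is moving with them. I continue pushing.

Emit:
{"op": "arm_command", "data": {
  "targets": [
    {"hand": -1, "x": 0.008, "y": 0, "z": 0, "yaw": 0},
    {"hand": -1, "x": 0.008, "y": 0, "z": 0, "yaw": 0},
    {"hand": -1, "x": 0.004, "y": 0, "z": 0, "yaw": 0},
    {"hand": -1, "x": 0.003, "y": 0, "z": 0, "yaw": 0}
  ]
}}

```text
clock: 4.55
eef_pos: [580.0, -17.3, 227.4]
eef_rot: [-3.142, -0.0, 3.046]
wrist_force: [0.8, -0.1, -0.6]
finger_gap: 0.4
finger_force: 0.7
```

Emit:
{"op": "arm_command", "data": {
  "targets": [
    {"hand": -1, "x": 0.003, "y": 0, "z": 0, "yaw": 0},
    {"hand": -1, "x": 0.003, "y": 0, "z": 0, "yaw": 0}
  ]
}}

```text
clock: 4.75
eef_pos: [574.8, -16.8, 227.5]
eef_rot: [-3.142, 0.001, 3.046]
wrist_force: [24.9, -3.6, -7.5]
finger_gap: 0.3
finger_force: 12.7
```

The force rose to 25 N, so the top door is against its stop. I back off, lift, and go to a point behind and outside the right grip.

Emit:
{"op": "arm_command", "data": {
  "targets": [
    {"hand": -1, "x": -0.01, "y": 0, "z": 0, "yaw": 0},
    {"hand": -1, "x": -0.01, "y": 0, "z": 0, "yaw": 0},
    {"hand": -1, "x": 0, "y": 0, "z": -0.035, "yaw": 0},
    {"hand": -1, "x": 0, "y": 0, "z": -0.035, "yaw": 0},
    {"hand": -1, "x": -0.025, "y": -0.038, "z": 0, "yaw": 0},
    {"hand": -1, "x": -0.025, "y": -0.038, "z": 0, "yaw": 0},
    {"hand": -1, "x": -0.025, "y": -0.038, "z": 0, "yaw": 0},
    {"hand": -1, "x": 0, "y": 0, "z": 0, "yaw": 0},
    {"hand": -1, "x": 0, "y": 0, "z": 0, "yaw": 0}
  ]
}}

```text
clock: 5.65
eef_pos: [658.0, -139.8, 296.4]
eef_rot: [3.141, -0.002, 3.045]
wrist_force: [-0.9, 0.2, 0.5]
finger_gap: 0.6
finger_force: 0.0
```

```bash
python3 - <<'E'
from h import *
c=get_calibration("wrist");s=manip.read_state();a=camera("wrist")[:,:,::-1]
import pickle;pickle.dump((c,s["eef_pos"]),open("w3.pkl","wb"))
cv2.imwrite("pics/w3.png",cv2.resize(a[20:320,190:590],(800,600)));print(s["eef_pos"],s["wrist_force"])
E
```

```text
[ 658.01984868 -139.84390195  296.44991265] [-0.90854897  0.24496635  0.48002057]
```

View pics/w3.png

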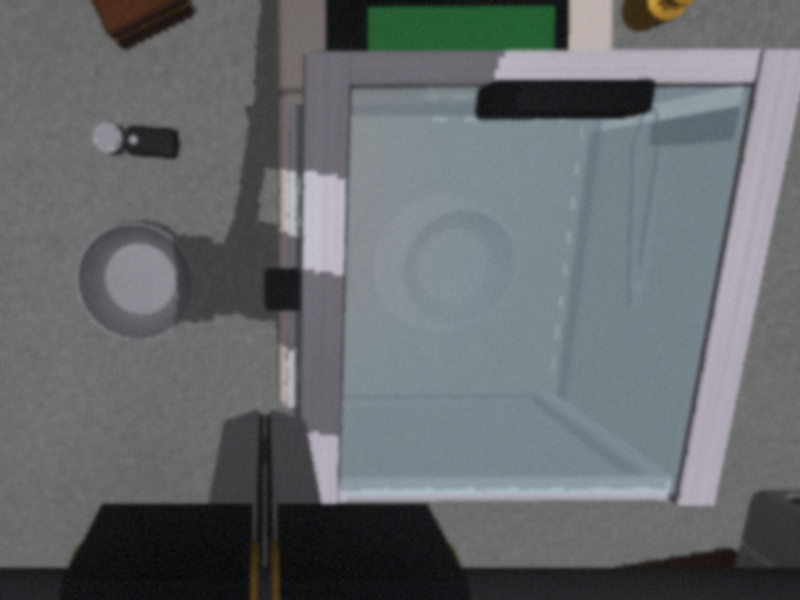

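The top door is shut, with its grip against the front rail at (565,100). The right grip's end is at crop (265–300, 268–310) and the track edge at x≈302.

```bash
python3 - <<'E'
from h import *
import pickle;c,p0=pickle.load(open("w3.pkl","rb"))
for n,uv,z in [("outer",(265,285),200),("back",(283,309),200),("front",(283,269),200),("track",(302,290),220),("frontcorner",(303,55),220)]:
    p=atz(ray(c,(190+uv[0]/2,20+uv[1]/2)),z)[:2]-p0[:2];print(n,np.round([-p@[.9955,-.095],p@[.095,.9955]],1))
E
```

```text
outer [34.3  1.3]
back [23.1  9.6]
front [41.6  9.5]
track [35.1 17. ]
frontcorner [126.7  16.2]
```

Emit:
{"op": "arm_command", "data": {
  "targets": [
    {"hand": -1, "x": 0, "y": 0, "z": 0.04, "yaw": 0},
    {"hand": -1, "x": 0, "y": 0, "z": 0.04, "yaw": 0},
    {"hand": -1, "x": 0, "y": 0, "z": 0.035, "yaw": 0},
    {"hand": -1, "x": 0, "y": 0, "z": 0.016, "yaw": 0},
    {"hand": -1, "x": 0, "y": 0, "z": 0, "yaw": 0},
    {"hand": -1, "x": 0.008, "y": 0, "z": 0, "yaw": 0},
    {"hand": -1, "x": 0.008, "y": 0, "z": 0, "yaw": 0},
    {"hand": -1, "x": 0.008, "y": 0, "z": 0, "yaw": 0},
    {"hand": -1, "x": 0.008, "y": 0, "z": 0, "yaw": 0}
  ]
}}

```text
clock: 6.6
eef_pos: [625.8, -136.2, 167.7]
eef_rot: [-3.141, 0.002, 3.046]
wrist_force: [1.0, -0.5, 1.7]
finger_gap: 0.4
finger_force: 0.8
```

Emit:
{"op": "arm_command", "data": {
  "targets": [
    {"hand": -1, "x": 0.008, "y": 0, "z": 0, "yaw": 0},
    {"hand": -1, "x": 0.008, "y": 0, "z": 0, "yaw": 0},
    {"hand": -1, "x": 0.008, "y": 0, "z": 0, "yaw": 0},
    {"hand": -1, "x": 0.008, "y": 0, "z": 0, "yaw": 0},
    {"hand": -1, "x": 0.008, "y": 0, "z": 0, "yaw": 0}
  ]
}}

```text
clock: 7.1
eef_pos: [585.8, -132.4, 166.4]
eef_rot: [-3.142, -0.0, 3.046]
wrist_force: [1.1, -0.3, 0.8]
finger_gap: 0.6
finger_force: 0.8
```

Emit:
{"op": "arm_command", "data": {
  "targets": [
    {"hand": -1, "x": 0.008, "y": 0, "z": 0, "yaw": 0},
    {"hand": -1, "x": 0.005, "y": 0, "z": 0, "yaw": 0},
    {"hand": -1, "x": 0.003, "y": 0, "z": 0, "yaw": 0}
  ]
}}

```text
clock: 7.4
eef_pos: [570.0, -130.9, 166.4]
eef_rot: [-3.142, -0.0, 3.046]
wrist_force: [1.5, -0.9, -0.2]
finger_gap: 0.4
finger_force: 0.7
```

Emit:
{"op": "arm_command", "data": {
  "targets": [
    {"hand": -1, "x": 0.003, "y": 0, "z": 0, "yaw": 0},
    {"hand": -1, "x": 0.002, "y": 0, "z": 0, "yaw": 0}
  ]
}}

```text
clock: 7.6
eef_pos: [568.2, -130.7, 166.7]
eef_rot: [-3.141, 0.008, 3.046]
wrist_force: [36.2, -5.2, -15.5]
finger_gap: 0.4
finger_force: 18.5
```

The right door is at its stop. I back off, lift, and move to above the tare key.

Emit:
{"op": "arm_command", "data": {
  "targets": [
    {"hand": -1, "x": -0.01, "y": 0, "z": 0, "yaw": 0},
    {"hand": -1, "x": -0.012, "y": 0, "z": 0, "yaw": 0},
    {"hand": -1, "x": 0, "y": -0.005, "z": -0.035, "yaw": 0},
    {"hand": -1, "x": 0, "y": 0, "z": -0.04, "yaw": 0},
    {"hand": -1, "x": 0, "y": 0, "z": -0.04, "yaw": 0},
    {"hand": -1, "x": 0.038, "y": 0.014, "z": 0, "yaw": 0},
    {"hand": -1, "x": 0.038, "y": 0.015, "z": 0, "yaw": 0},
    {"hand": -1, "x": 0.038, "y": 0.015, "z": 0, "yaw": 0},
    {"hand": -1, "x": 0.038, "y": 0.014, "z": 0, "yaw": 0},
    {"hand": -1, "x": 0, "y": 0, "z": 0, "yaw": 0}
  ]
}}

```text
clock: 8.6
eef_pos: [438.4, -63.7, 282.0]
eef_rot: [3.141, 0.001, 3.047]
wrist_force: [0.3, -0.1, -0.1]
finger_gap: 0.2
finger_force: 0.0
```

```bash
python3 - <<'E'
from h import *
c=get_calibration("wrist");s=manip.read_state();a=camera("wrist")[:,:,::-1];b=camera("scene")[160:280,260:420,::-1]
import pickle;pickle.dump((c,s["eef_pos"]),open("w4.pkl","wb"))
print(s["eef_pos"],s["wrist_force"],s["eef_rot"])
cv2.imwrite("pics/w4.png",np.hstack([cv2.resize(a[100:400,170:470],(450,450)),cv2.resize(b,(350,450))]))
E
```

```text
[438.4416456  -63.7051827  282.01885475] [ 0.34107767 -0.12312742 -0.09799579] [3.14138687e+00 5.02917974e-04 3.04695489e+00]
```

View pics/w4.png

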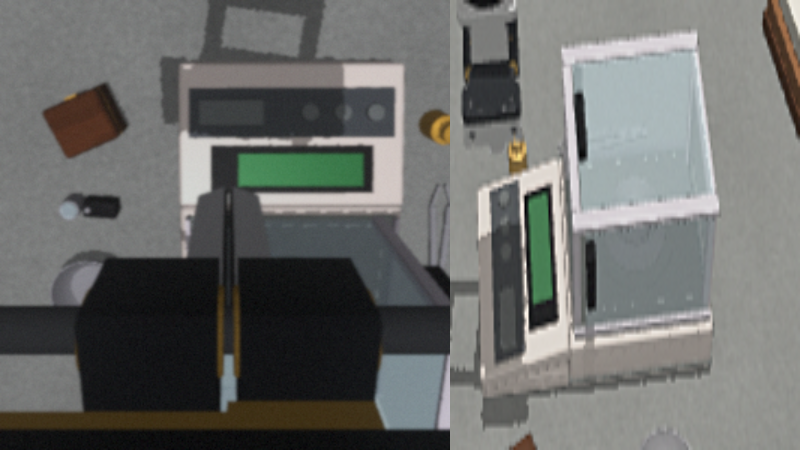

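Both doors are fully shut. The tare key is at crop (232,112), spanning 198–266 × 100–125, and the small keys are at x = 311, 344 and 376.

```bash
python3 - <<'E'
from h import *
import pickle;c,p0=pickle.load(open("w4.pkl","rb"))
for n,uv,z in [("tare",(232,112),57),("L",(266,112),57),("front",(232,100),54),("back",(232,125),59),("k0",(311,112),55),("k2",(376,112),55)]:
    p=atz(ray(c,(170+uv[0]/1.5,100+uv[1]/1.5)),z)[:2]-p0[:2];print(n,np.round(p+p0[:2]),np.round([-p@[.9955,-.095],p@[.095,.9955]],1))
E
```

```text
tare [441. -60.] [-2.   4.3]
L [444. -29.] [-2.  35.2]
front [430. -59.] [8.5 4.4]
back [452. -61.] [-13.6   4.3]
k0 [448.  12.] [-2.4 76.4]
k2 [454.  71.] [ -2.5 135.7]
```

Emit:
{"op": "arm_command", "data": {
  "targets": [
    {"hand": -1, "x": -0.002, "y": 0.004, "z": 0.045, "yaw": 0},
    {"hand": -1, "x": 0, "y": 0, "z": 0.045, "yaw": 0},
    {"hand": -1, "x": 0, "y": 0, "z": 0.045, "yaw": 0},
    {"hand": -1, "x": 0, "y": 0, "z": 0.04, "yaw": 0},
    {"hand": -1, "x": 0, "y": 0, "z": 0.02, "yaw": 0},
    {"hand": -1, "x": 0, "y": 0, "z": 0.012, "yaw": 0},
    {"hand": -1, "x": 0, "y": 0, "z": 0.008, "yaw": 0},
    {"hand": -1, "x": 0, "y": 0, "z": 0, "yaw": 0}
  ]
}}

```text
clock: 9.5
eef_pos: [443.9, -61.6, 66.1]
eef_rot: [3.142, -0.001, 3.046]
wrist_force: [0.9, -0.0, -0.6]
finger_gap: 0.5
finger_force: 0.0
```

Emit:
{"op": "arm_command", "data": {
  "targets": [
    {"hand": -1, "x": 0, "y": 0, "z": 0.003, "yaw": 0},
    {"hand": -1, "x": 0, "y": 0, "z": 0.001, "yaw": 0}
  ]
}}

```text
clock: 9.7
eef_pos: [444.1, -61.6, 63.0]
eef_rot: [-3.141, 0.001, 3.046]
wrist_force: [0.0, -0.1, 0.2]
finger_gap: 0.6
finger_force: 0.0
```

Emit:
{"op": "arm_command", "data": {
  "targets": [
    {"hand": -1, "x": 0, "y": 0, "z": 0.002, "yaw": 0},
    {"hand": -1, "x": 0, "y": 0, "z": 0.001, "yaw": 0}
  ]
}}

```text
clock: 9.9
eef_pos: [444.2, -61.6, 59.9]
eef_rot: [-3.141, 0.002, 3.046]
wrist_force: [1.9, -0.5, 3.2]
finger_gap: 0.5
finger_force: 1.3
```

Emit:
{"op": "arm_command", "data": {
  "targets": [
    {"hand": -1, "x": 0, "y": 0, "z": 0.002, "yaw": 0},
    {"hand": -1, "x": 0, "y": 0, "z": 0, "yaw": 0}
  ]
}}

```text
clock: 10.1
eef_pos: [444.1, -61.5, 57.7]
eef_rot: [-3.141, 0.001, 3.046]
wrist_force: [2.0, 0.8, 3.6]
finger_gap: 0.2
finger_force: 2.0
```

Emit:
{"op": "arm_command", "data": {
  "targets": [
    {"hand": -1, "x": 0, "y": 0, "z": 0.001, "yaw": 0},
    {"hand": -1, "x": 0, "y": 0, "z": 0, "yaw": 0}
  ]
}}

```text
clock: 10.3
eef_pos: [444.3, -61.6, 57.2]
eef_rot: [-3.141, 0.002, 3.046]
wrist_force: [0.9, 0.9, 11.4]
finger_gap: 0.5
finger_force: 5.7
```

The force rose to 11 N, well past the 4 N spring, so the key is at its bottom stop. I release it and lift clear.

Emit:
{"op": "arm_command", "data": {
  "targets": [
    {"hand": -1, "x": 0, "y": 0, "z": 0, "yaw": 0},
    {"hand": -1, "x": 0, "y": 0, "z": -0.005, "yaw": 0},
    {"hand": -1, "x": 0, "y": 0, "z": -0.02, "yaw": 0},
    {"hand": -1, "x": 0, "y": 0, "z": -0.045, "yaw": 0},
    {"hand": -1, "x": 0, "y": 0, "z": -0.045, "yaw": 0},
    {"hand": -1, "x": 0, "y": 0, "z": -0.045, "yaw": 0},
    {"hand": -1, "x": 0, "y": 0, "z": -0.04, "yaw": 0},
    {"hand": -1, "x": 0, "y": 0, "z": 0, "yaw": 0},
    {"hand": -1, "x": 0, "y": 0, "z": 0, "yaw": 0}
  ]
}}

```text
clock: 11.2
eef_pos: [443.3, -61.4, 256.2]
eef_rot: [-3.142, -0.0, 3.046]
wrist_force: [0.0, -0.0, -1.8]
finger_gap: 0.9
finger_force: 0.0
```

```bash
python3 - <<'E'
from h import *
a=camera("wrist")[:,:,::-1];b=camera("scene")[160:310,260:420,::-1]
cv2.imwrite("pics/w5.png",np.hstack([cv2.resize(a[100:400,170:470],(400,400)),cv2.resize(b,(400,375+25))]))
s=manip.read_state();print(s["eef_pos"],s["wrist_force"],s["clock"])
E
```

```text
[442.94058854 -61.30193574 254.92990901] [0.15266232 0.6269138  0.26513559] 11.3
```

View pics/w5.png

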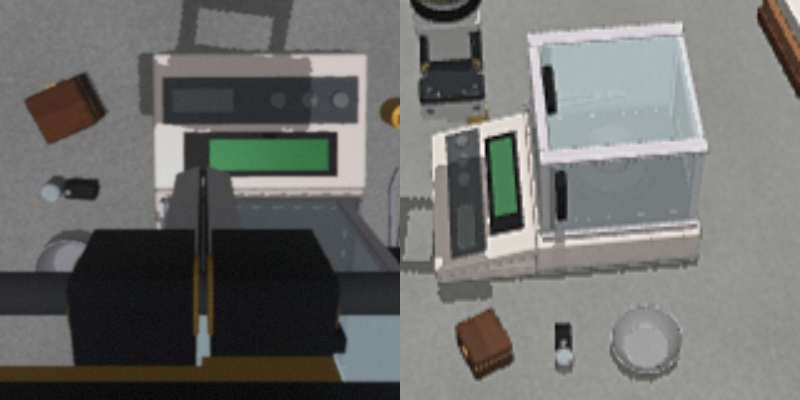

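The doors are shut, the key is up, nothing else looks moved, and the arm is clear. Handing in.

```bash
python3 -c "
from cell import manip
print(manip.sign_off())"
```

```text
the job is handed in; nothing more can be done
None
```

I pushed the top and right-hand doors shut, then pressed the tare key to its stop and released it, and handed the job in; no verdict came back. The last reading against the right door's stop was about 39.7 N, close to the 40 N limit, and I can't rule out a brief peak above it.

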